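# Slide a spacer plate along the fence into the corner of a welding jig

## Robot

A 6-joint arm with a two-finger parallel gripper is mounted at the origin on the work surface. World frame = base frame: x ahead of the robot, y to its left, z up, the work surface at z = 0. Lengths are in m, angles in rad, forces in N, time in s.
With the tool pointing down it reaches from about 0.35 to 0.875 m from the base axis. Payload 15.5 kg.
Tool frame: the origin (TCP) lies at the very end of the fingers, on their centre line; the grasp point (between the pads) lies 19 mm behind it; z points along the fingers, x is the direction in which the jaws open and shut, and the axes are right-handed (so a half turn about z gives the same grasp; the last joint's range is limited). The gripper opens to 85 mm and grips with 20 to 120 N. Pads are 22 mm wide; open, the fingers measure 114 mm over their backs; the gripper's body (76 mm by 85 mm) begins 54 mm behind the grasp point. The pads swing forward as they close: fully open they stand 13 mm farther back than shut.
Start: joints at [1.091, 0.494, 1.345, -0, 1.302, -0.096], TCP at [0.234, 0.58, 0.231] pointing down, gripper open.
Joint ranges: [-2.91, 2.91], [-0.82, 2.16], [0.22, 2.67], [-1.22, 4.37], [0.12, 2.79], [-3.08, 3.08]. Speed limits (rad/s): [1.89, 1.89, 2.57, 3.01, 3.01, 3.01].

## Interface

Orientations are given as a unit quaternion [w, x, y, z].
In Python, from station import ctrl, eyes, workorder gives the robot as it stands.
- The arm moves only by the tool drive_tool, never from a script. Its argument "motion" is a list of rows, each an object with "slide": the shift along the tool's x, y, z in cm, a list of three; "angular": the turn, a rotation vector about the tool's x, y, z in rad, a list of three; "gripper": the opening, from 0 (shut) to 1 (fully open). In form: [{"slide": [x, y, z], "angular": [ax, ay, az], "gripper": gripper}, ...]. A call has exactly 5 rows; each row is the pose to reach, as a shift and turn from the pose measured when the call began, along the tool's axes at that moment; what a row does not reach only later rows make up. A row lasts 1/12 s, in which the tool goes at most 41.7 mm and 7.16 degrees, less where a joint would pass 70% of its speed; a pose out of reach is approached as far as the arm can. A call with a gripper value outside its range is refused whole. The fingers move at their own pace and stop on an object; "squeeze" is the grip in N (left out, the last holds). Time passes only in rows, so rows that repeat a pose let the fingers close, or fill a call up. It gives the time, the measured TCP pose, the force and the opening at its end, in the units of the state.
- ctrl.get_obs(): the state, without advancing time (a new reading comes with each control period).
- eyes.camera(name): name is "scene" or "top" or "wrist"; returns a dict with "image" (384x512x3 uint8, blue, green, red), "camera_matrix" (3x3 intrinsics, pixels), "xyz" and "rotation" of the camera in the world; the wrist camera has in their place "tool_from_camera" (4x4, takes a point from camera to tool coordinates, whose origin is the TCP and whose axes are the tool frame's). Camera axes: x right, y down, z forward; pixel columns grow to the right and rows downward; lengths in m; the calibration is good to about 2 mm. A picture is of the moment at which its call begins: read the wrist's pose just before it. There is no depth.
- workorder.sign_off(): hands the job in, once; it reports no verdict.
The state is a dict: "t": time; "joints": joint angles; "joint_velocities": joint speeds; "effort": joint torques, N m; "ee_pos": TCP position; "ee_rot": TCP orientation; "wrist_force": force on the tool from outside, world axes, zero at the start; "wrist_torque": the same for the moment, N m; "opening": opening from 0.0 (shut) to 1.0 (fully open).
Only numpy, scipy, OpenCV 4.12 (cv2) and the standard library are available. Lean on these libraries where they do the work, as an engineer would, in place of code of your own. Each camera call takes 0.05 s, during which the arm holds its last target.

## Task

Load the welding jig without picking anything up: with the fingertips, push the loose brass spacer plate across the jig until its long side lies flat against the aluminium fence, still short of the pocket, then keep it against the fence and slide it along into the red corner pocket until it sits square, flush with both the fence and the red end stop. Let it stay flat on the jig all the way, leave the other parts alone, and finish clear of everything.

Things in the scene. Friction and masses are not known exactly. Their poses are not given: they have to be found in the camera images.
- spacer: loose brass-coloured flat steel plate, 48 (its x) x 64 (its y) x 16 mm thick, with an 18 mm hole through its middle, 0.2 to 0.4 kg; origin at the centre of its underside, z up. It lies flat on the jig plate; its long axis is y, which starts within 0.45 rad of the direction of the fence. Either end may lead into the pocket.
- jig: welding jig bolted to the bench (does not move): dark base plate 180 (x) x 280 (y) x 10 mm with the fence, end stop and lip on it. Origin at the centre of its underside, so its top is 10 mm above the bench; x points across to the fence, y along the fence to the end stop.
- fence (a point): top edge of the aluminium fence's inner face, half way along the jig (jig x = +65, y = 0 mm). The fence runs along jig y from -140 to +125 mm, is 15 mm thick and its top is 35 mm above the bench, 25 mm above the base plate.
- stop (a point): top edge of the red end stop's inner face (jig x = +41, y = +110 mm). The stop runs along jig x from +2 mm to the fence, is 15 mm thick, top 35 mm above the bench.
- lip (a point): top edge of the red keeper lip, on the face towards the fence, where its straight part begins (jig x = +14, y = +80 mm). The lip runs from there 30 mm to the stop, 12 mm thick, top 30 mm above the bench; before it the mouth flares about 10 mm away from the fence, back to y = 60 mm. The pocket between lip and fence is 51 mm wide and open towards -y; the rear half of a seated plate sticks out.
- pocket (a point): point on the jig's top surface where the spacer's origin lies when it is fully home (jig x = +41, y = +78, z = +10 mm); axes parallel to the jig's: x across, towards the fence; y along the fence, towards the end stop.
- bush: steel bush standing upright on the jig plate behind the lip: tube 28 mm outside, 32 mm tall; origin at the centre of its underside. Leave alone
- pin: aluminium dowel standing upright on the jig plate near the lip: 18 mm diameter, 36 mm tall; origin at the centre of its underside. Leave alone
- bracket: dark welded bracket lying to the left: foot 45 x 160 mm, upright with a bush, 98 mm tall; origin under the middle of its foot. Leave alone
- link: dark link plate with two bushes lying to the right: 45 x 170 x 14 mm; origin at the centre of its underside. Leave alone
- collar: steel ring to the left, 52 mm outside, 22 mm tall; origin at the centre of its underside. Leave alone
- hammer: hammer lying on the right, about 0.28 m long; origin near its middle. Leave alone
- can: blue can standing beyond the jig on the left, 60 mm diameter, 130 mm tall; origin at the centre of its underside. Leave alone
Things that resemble listed ones, but are neither listed nor needed, are in the scene too. Of the things that look like the spacer, the largest one is meant.

How it is judged:
On the way:
1. the spacer lies flat against the fence, still short of the pocket (x of spacer in the frame of pocket above -0.004 m and angle between the y axis of spacer and the y axis of jig, either way round below 0.08 rad and y of spacer in the frame of pocket below -0.045 m and z of spacer in the frame of pocket below 0.004 m), for 0.2 s.
At the end, for the whole second after the job is handed in: The spacer lies flat and at rest in the corner pocket, its centre within 3 mm of fully home both towards the fence and towards the end stop, and square to within 0.06 rad (x of spacer in the frame of pocket between -0.003 and 0.003 m and y of spacer in the frame of pocket between -0.003 and 0.003 m and z of spacer in the frame of pocket between -0.003 and 0.003 m and angle between the y axis of spacer and the y axis of jig, either way round below 0.06 rad and angle between spacer's own z axis and vertical below 0.06 rad and linear speed of spacer below 0.01 m/s); the robot touches nothing.
It fails at once if the spacer is lifted more than 6 mm off the jig plate, tipped, or pushed off the plate (z of spacer in the frame of pocket above 0.006 m or z of spacer in the frame of pocket below -0.005 m or angle between spacer's own z axis and vertical above 0.25 rad).
It fails at once if the spacer comes near the pocket (within 70 mm of home along the fence) while more than 10 mm away from the fence (y of spacer in the frame of pocket above -0.07 m and x of spacer in the frame of pocket below -0.01 m).
It fails at once if another part is moved more than 15 mm (distance of any of bush, pin, bracket, link, collar, hammer, can from where it was at the start of the episode above 0.015 m).
It also fails if it takes over 64 s, if anything falls off the work surface, if the arm or the gripper's body presses on something with over 40 N, if the wrist force passes 120 N, or if a joint passes its speed limit or range.

## Working session

There is one attempt and no reset: what is moved stays moved. The work goes in short steps, Python scripts to look and compute and a tool call to move; the robot and the scene stay as the last step left them, time stands still between calls to the robot, and variables do not carry over. Pictures are saved under pics/ and viewed, and the job is handed in when it is done.

Besides the shell and the picture viewer there is one more tool, called in YAML: its name, and indented under it one key for each argument. drive_tool: Moves the arm, as the interface text tells. Its arguments: {"type":"object","properties":{"motion":{"type":"array"},"squeeze":{"type":"number"}},"required":["motion"]}

```bash
mkdir -p pics; ls
python3 - <<'E'
from station import ctrl, eyes, workorder
import cv2, numpy as np
o=ctrl.get_obs(); print(o['t'],o['ee_pos'],o['ee_rot'],o['opening'],o['wrist_force'])
for n in ['scene','top']:
    c=eyes.camera(n); cv2.imwrite(f'pics/{n}0.png',c['image']); print(n,c['camera_matrix'],c['xyz'],c['rotation'])
    np.savez(f'{n}0.npz',**c)
E
```

```text
pics
0.0 [0.23384077 0.57919107 0.2306752 ] [ 3.08655703e-04  8.28991812e-01  5.59260363e-01 -5.72171686e-04] 1.0007545944187926 [-0.0763062   0.29168169  0.22197274]
scene [[393.63052102   0.         247.99300946]
 [  0.         393.63052102 190.34141345]
 [  0.           0.           1.        ]] [0.93263753 0.49819885 1.00750245] [-0.09156847  0.30750875  0.90338256 -0.28452334]
top [[374.70940913   0.         259.14741104]
 [  0.         374.70940913 189.26243486]
 [  0.           0.           1.        ]] [ 0.45082263 -0.04024277  1.31016247] [-0.02859064  0.71681741 -0.69576675  0.03555303]
```

View pics/scene0.png

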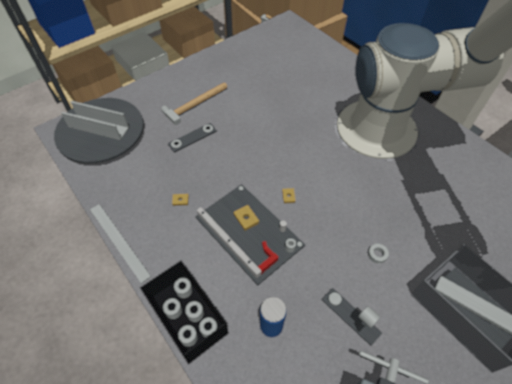

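View pics/top0.png

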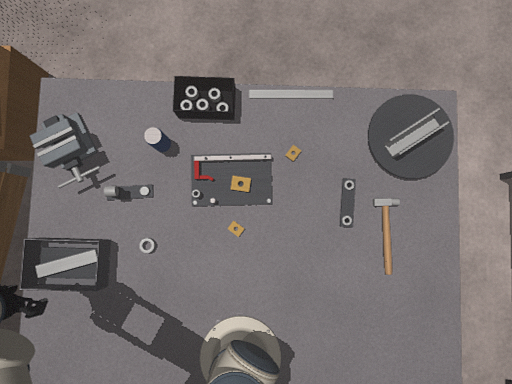

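Brass candidates in the top view: A (241,184) on the jig plate, B (293,153) and C (236,229) on the bench. A is the largest and the only one on the jig, so I take it as the spacer. I'll confirm that in an enlarged crop.

```bash
cat > h.py <<'E'
import numpy as np, cv2
from scipy.spatial.transform import Rotation as R
def rot(q): q=np.array(q); return R.from_quat([q[1],q[2],q[3],q[0]]).as_matrix() if q.size==4 else q
def ray(c,uv,z):
    K=c['camera_matrix']; M=rot(c['rotation']); uv=np.atleast_2d(np.array(uv,float))
    d=(M@np.linalg.inv(K)@np.c_[uv,np.ones(len(uv))].T).T
    s=(z-c['xyz'][2])/d[:,2]; return c['xyz']+s[:,None]*d
def proj(c,p):
    q=(rot(c['rotation']).T@(np.atleast_2d(p)-c['xyz']).T).T; q=(c['camera_matrix']@q.T).T; return q[:,:2]/q[:,2:]
E
python3 - <<'E'
from h import *
a=dict(np.load('top0.npz')); b=dict(np.load('scene0.npz'))
i=cv2.resize(a['image'][140:245,180:310],None,fx=6,fy=5.5,interpolation=cv2.INTER_CUBIC); cv2.imwrite('pics/topc.png',i[:600])
i=cv2.resize(b['image'][170:290,165:315],None,fx=5,fy=5,interpolation=cv2.INTER_CUBIC); cv2.imwrite('pics/scc.png',i)
for n,c in (('top',a),('sc',b)):
    hsv=cv2.cvtColor(c['image'],cv2.COLOR_BGR2HSV)
    m=cv2.inRange(hsv,(15,110,100),(30,255,255))
    for k in cv2.findContours(m,cv2.RETR_EXTERNAL,cv2.CHAIN_APPROX_NONE)[0]:
        if cv2.contourArea(k)>60:
            M=cv2.moments(k); u=(M['m10']/M['m00'],M['m01']/M['m00']); print(n,cv2.contourArea(k),u,cv2.minAreaRect(k),ray(c,u,.026))
E
```

```text
top 118.5 (235.66526019690576, 228.3052039381153) ((235.68002319335938, 228.260009765625), (13.40000057220459, 10.0), 36.869895935058594) [[0.43192904 0.02487054 0.026     ]]
top 227.0 (240.5, 183.55726872246697) ((240.489990234375, 183.57000732421875), (18.384775161743164, 13.717872619628906), 8.130102157592773) [[0.58562971 0.01359485 0.026     ]]
top 112.0 (292.8392857142857, 152.63392857142858) ((292.8000183105469, 152.60000610351562), (9.600000381469727, 13.200000762939453), 36.869895935058594) [[ 0.6991855  -0.16449902  0.026     ]]
sc 317.0 (245.86435331230285, 217.09884332281808) ((246.0, 217.0), (22.188007354736328, 16.641006469726562), 56.3099365234375) [[0.58809075 0.02239706 0.026     ]]
sc 124.5 (179.97322623828646, 199.41633199464525) ((180.0, 199.0), (14.0, 10.0), 0.0) [[ 0.70683326 -0.14739707  0.026     ]]
sc 113.0 (288.25221238938053, 195.02654867256638) ((288.5, 195.0), (12.0, 11.0), 90.0) [[0.44057078 0.03902241 0.026     ]]
```

```bash
sleep 1
```

```text
(no output)
```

View pics/topc.png

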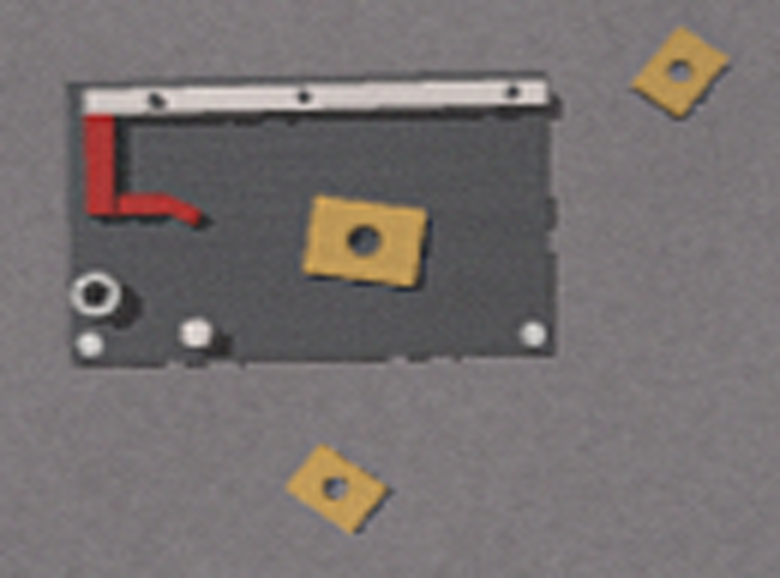

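View pics/scc.png

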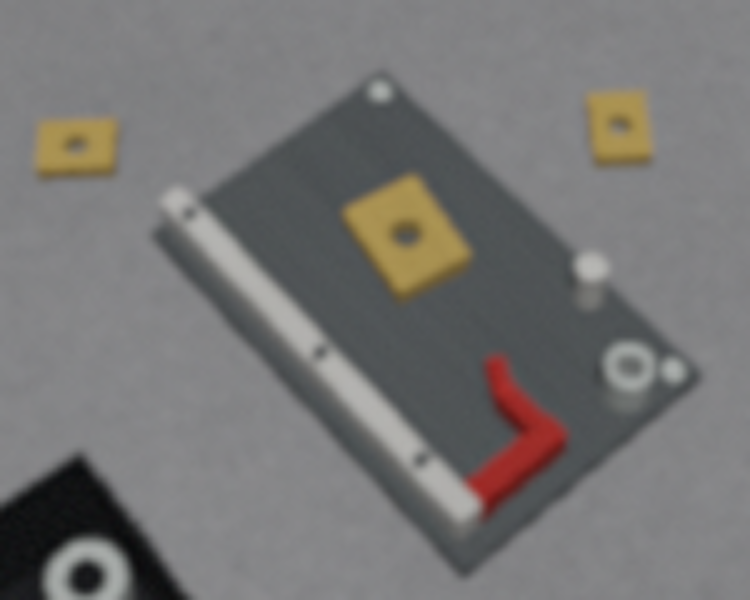

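```bash
cat >> h.py <<'E'
def plan(x,y,z,yaw_deg):
    "yaw = heading of tool x in world, tool down"
    from station import ctrl
    o=ctrl.get_obs(); M=rot(o['ee_rot']); p=np.array(o['ee_pos'])
    t=np.radians(yaw_deg); X=np.array([np.cos(t),np.sin(t),0]); Z=np.array([0,0,-1.]); T=np.c_[X,np.cross(Z,X),Z]
    print('t',round(o['t'],2),'pos',p.round(4),'yaw',np.degrees(np.arctan2(M[1,0],M[0,0])).round(2),'F',np.round(o['wrist_force'],1),'op',round(o['opening'],2))
    print('slide',(M.T@(np.array([x,y,z])-p)*100).round(2),'ang',R.from_matrix(M.T@T).as_rotvec().round(3))
E
python3 - <<'E'
from h import *
plan(.53,0,.27,88)
from station import eyes
print(eyes.camera('wrist')['tool_from_camera'])
a=dict(np.load('top0.npz'))
# jig features from crop pixel -> full (fx 6, fy 5.5)
f=lambda u,v:(180+(u+.5)/6-.5,140+(v+.5)/5.5-.5)
print('fence inner top edge ends',ray(a,[f(84,116),f(547,104)],.035))
print('plate corners front-left',ray(a,[f(73,366),f(553,355),f(69,83)],.010))
print('stop inner', ray(a,[f(114,117),f(118,190)],.035))
E
```

```text
t 0.1 pos [0.2339 0.5793 0.2308] yaw 68.01 F [ 1.1 -1.   0.7] op 1.0
slide [-42.63  49.15  -3.88] ang [-0.     0.001 -0.349]
[[ 9.99998815e-01  2.59230691e-04  1.51726379e-03  1.59942456e-03]
 [-6.71194983e-04  9.60503979e-01  2.78265442e-01 -7.04833047e-02]
 [-1.38520296e-03 -2.78266131e-01  9.60503015e-01 -1.42232925e-01]
 [ 0.00000000e+00  0.00000000e+00  0.00000000e+00  1.00000000e+00]]
fence inner top edge ends [[ 0.65872655  0.1768598   0.035     ]
 [ 0.67458676 -0.08793673  0.035     ]]
plate corners front-left [[ 0.50358574  0.18027443  0.01      ]
 [ 0.51878978 -0.09659221  0.01      ]
 [ 0.68378347  0.19082056  0.01      ]]
stop inner [[0.65863001 0.15969894 0.035     ]
 [0.61279633 0.1554055  0.035     ]]
```

drive_tool:
  motion:
    - {"slide": [-2.7, 3.1, -0.3], "angular": [0, 0, -0.1], "gripper": 0}
    - {"slide": [-5.4, 6.2, -0.6], "angular": [0, 0, -0.2], "gripper": 0}
    - {"slide": [-8.1, 9.3, -0.9], "angular": [0, 0, -0.3], "gripper": 0}
    - {"slide": [-10.8, 12.4, -1.2], "angular": [0, 0, -0.43], "gripper": 0}
    - {"slide": [-13.5, 15.5, -1.5], "angular": [0, 0, -0.43], "gripper": 0}

```text
t: 0.57
ee_pos: [0.3256, 0.3979, 0.2456]
ee_rot: [0.0, 0.688, 0.726, -0.001]
wrist_force: [1.2, 0.2, 0.4]
opening: 0.298
```

```bash
python3 -c "
from h import *
plan(.53,0.02,.27,93.4)"
```

```text
t 0.57 pos [0.3256 0.3979 0.2456] yaw 93.1 F [1.2 0.2 0.4] op 0.3
slide [-38.84  18.36  -2.42] ang [-0.001  0.001 -0.005]
```

drive_tool:
  motion:
    - {"slide": [-3.9, 1.8, -0.3], "angular": [0, 0, 0], "gripper": 0}
    - {"slide": [-7.8, 3.6, -0.6], "angular": [0, 0, 0], "gripper": 0}
    - {"slide": [-11.6, 5.4, -0.9], "angular": [0, 0, 0], "gripper": 0}
    - {"slide": [-15.4, 7.2, -1.2], "angular": [0, 0, 0], "gripper": 0}
    - {"slide": [-19.4, 9.2, -1.5], "angular": [0, 0, 0], "gripper": 0}

```text
t: 0.98
ee_pos: [0.4243, 0.2144, 0.2604]
ee_rot: [0.0, 0.688, 0.726, -0.001]
wrist_force: [1.0, 1.0, -0.4]
opening: -0.002
```

drive_tool:
  motion:
    - {"slide": [-3.9, 1.8, -0.2], "angular": [0, 0, 0], "gripper": 0}
    - {"slide": [-7.8, 3.6, -0.4], "angular": [0, 0, 0], "gripper": 0}
    - {"slide": [-11.6, 5.4, -0.6], "angular": [0, 0, 0], "gripper": 0}
    - {"slide": [-15.4, 7.2, -0.8], "angular": [0, 0, 0], "gripper": 0}
    - {"slide": [-19.4, 9.2, -1.0], "angular": [0, 0, 0], "gripper": 0}

```text
t: 1.4
ee_pos: [0.5229, 0.0309, 0.2702]
ee_rot: [0.0, 0.688, 0.726, -0.001]
wrist_force: [1.1, 0.2, 0.0]
opening: -0.0
```

```bash
cat >> h.py <<'E'
def wrist(name=None):
    from station import ctrl,eyes
    o=ctrl.get_obs(); c=eyes.camera('wrist'); T=np.eye(4); T[:3,:3]=rot(o['ee_rot']); T[:3,3]=o['ee_pos']
    W=T@c['tool_from_camera']; c['xyz']=W[:3,3]; c['rotation']=W[:3,:3]
    if name: cv2.imwrite(f'pics/{name}.png',c['image']); np.savez(name+'.npz',**c)
    return c
E
python3 -c "
from h import *
plan(.53,0.02,.27,93.4)
wrist('w1')"
```

```text
t 1.4 pos [0.5229 0.0309 0.2702] yaw 93.1 F [1.1 0.2 0. ] op -0.0
slide [-1.13  0.65  0.02] ang [-0.001  0.001 -0.005]
```

View pics/w1.png

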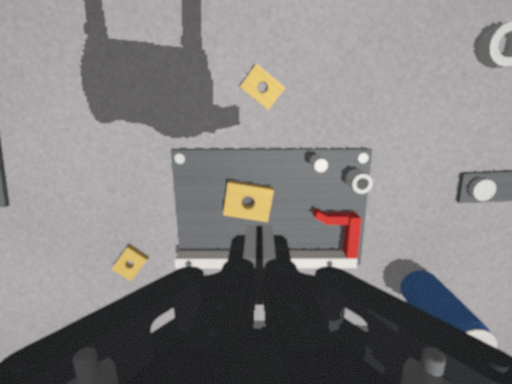

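The wrist view shows the whole jig. The spacer is at (248,202), the fence top runs along row ~262, the stop is at (353,238), the lip is at (335,217), the pin at (320,165) and the bush at (362,183).

```bash
cat >> h.py <<'E'
def brass(c,zt=.026,near=None):
    hsv=cv2.cvtColor(c['image'],cv2.COLOR_BGR2HSV); m=cv2.inRange(hsv,(12,90,90),(32,255,255))
    k=max([k for k in cv2.findContours(m,cv2.RETR_EXTERNAL,cv2.CHAIN_APPROX_NONE)[0]],key=cv2.contourArea)
    P=ray(c,k[:,0,:],zt)[:,:2].astype(np.float32)
    (cx,cy),(w,h),a=cv2.minAreaRect(P*1000)
    return k,(cx,cy),(w,h),a
E
python3 - <<'E'
from h import *
c=dict(np.load('w1.npz'))
k,ce,wh,a=brass(c); print('spacer',ce,wh,a)
i=cv2.resize(c['image'][130:280,160:390],None,fx=3.4,fy=3.4,interpolation=cv2.INTER_CUBIC); cv2.imwrite('pics/w1c.png',i)
hsv=cv2.cvtColor(c['image'],cv2.COLOR_BGR2HSV)
m=cv2.inRange(hsv,(0,150,80),(8,255,255))|cv2.inRange(hsv,(172,150,80),(180,255,255))
k=max(cv2.findContours(m,cv2.RETR_EXTERNAL,cv2.CHAIN_APPROX_NONE)[0],key=cv2.contourArea); print(cv2.approxPolyDP(k,2,True)[:,0].tolist())
E
```

```text
spacer (583.369384765625, 19.995363235473633) (65.47420501708984, 52.615020751953125) 83.33123779296875
[[315, 209], [314, 214], [326, 223], [339, 223], [345, 226], [343, 249], [347, 256], [356, 256], [360, 219], [354, 213], [324, 213]]
```

View pics/w1c.png

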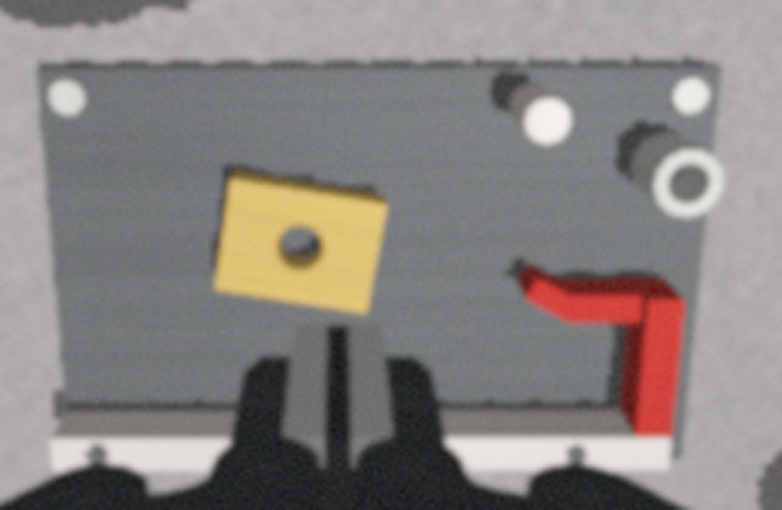

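Run:
```python
from h import *
c=dict(np.load('w1.npz'))
f=lambda u,v:(160+(u+.5)/3.4-.5,130+(v+.5)/3.4-.5)
J=[]
pts={'fence':([(53,436),(670,434)],.035),'fence_foot':([(57,407),(615,405)],.010),'near corners':([(40,65),(718,68)],.010),'stopin':([(643,297),(636,432)],.035),'lip inner':([(574,321),(640,321)],.030),'bush top':([(688,183)],.032+.01),'pin top':([(547,120)],.046),'spacer hole':([(300,243)],.026)}
for n,(u,z) in pts.items(): print(n,(ray(c,[f(*x) for x in u],z)[:,:2]*1000).round(1).tolist())
```

```text
fence [[672.8, -80.6], [657.5, 181.8]]
fence_foot [[672.6, -85.7], [657.9, 165.1]]
near corners [[518.4, -88.9], [504.5, 186.8]]
stopin [[596.0, 161.5], [657.4, 167.2]]
lip inner [[610.1, 136.1], [608.6, 163.6]]
bush top [[545.4, 169.9]]
pin top [[522.9, 111.6]]
spacer hole [[583.5, 20.5]]
```

```bash
cat >> h.py <<'E'
YAW=93.34; _t=np.radians(YAW); UY=np.array([np.cos(_t),np.sin(_t)]); UX=np.array([UY[1],-UY[0]])
OX,OY=602.0,18.5
def jw(X,Y): return ((OX+X)*UX+(OY+Y)*UY)/1000
def wj(p): p=np.array(p)[:2]*1000; return np.array([p@UX-OX,p@UY-OY]).round(1)
def go(X,Y,z):
    from station import ctrl
    print('jig now',wj(ctrl.get_obs()['ee_pos'])); plan(*jw(X,Y),z,YAW)
E
python3 -c "
from h import *
go(-66,-32,.05)"
```

```text
jig now [-74.6 -23.9]
t 1.45 pos [0.5268 0.0253 0.2705] yaw 92.95 F [ 3.9 -7.3 -0.3] op -0.0
slide [-0.73  0.82 22.06] ang [ 0.002  0.003 -0.007]
```

The arm was still settling during that picture, so I'll re-measure now that it is at rest.

Run:
```python
from h import *
from station import ctrl
wrist(); wrist();c=wrist('w2'); print(c['xyz'])
o=ctrl.get_obs(); print(o['ee_pos'],o['t'])
k,ce,wh,a=brass(c); print('spacer',ce,wh,a, wj(np.array(ce)/1000))
i=cv2.resize(c['image'][130:290,160:390],None,fx=3.4,fy=3.4,interpolation=cv2.INTER_CUBIC); cv2.imwrite('pics/w2c.png',i)
```

```text
[0.45386037 0.02861179 0.41212273]
[0.52264514 0.03208984 0.26977554] 1.6
spacer (583.451904296875, 19.943498611450195) (65.51252746582031, 52.41582489013672) 83.29737091064453 [-18.4 -32.6]
```

View pics/w2c.png

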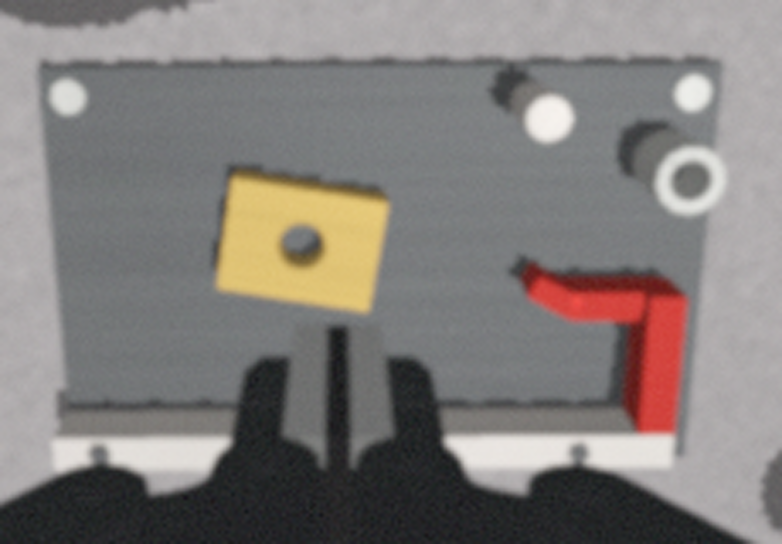

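The picture at rest agrees with the first measurement to within 0.5 mm. Jig coordinates of the spacer are about (-18,-32) mm, turned -10°. Now I descend on its near side.

```bash
python3 -c "
from h import *
go(-67,-33,.05)"
```

```text
jig now [-78.4 -16.9]
t 1.6 pos [0.5226 0.0321 0.2698] yaw 92.98 F [-0.   0.3 -0.4] op 0.0
slide [-1.59  1.17 21.98] ang [-0.001  0.001 -0.006]
```

drive_tool:
  motion:
    - {"slide": [-1.6, 1.1, 4], "angular": [0, 0, -0.006], "gripper": 0}
    - {"slide": [-1.6, 1.1, 8], "angular": [0, 0, -0.006], "gripper": 0}
    - {"slide": [-1.6, 1.1, 12], "angular": [0, 0, -0.006], "gripper": 0}
    - {"slide": [-1.6, 1.1, 16], "angular": [0, 0, -0.006], "gripper": 0}
    - {"slide": [-1.6, 1.1, 19], "angular": [0, 0, -0.006], "gripper": 0}

```text
t: 2.02
ee_pos: [0.5323, 0.0179, 0.0771]
ee_rot: [-0.001, 0.686, 0.728, -0.001]
wrist_force: [-0.6, 0.4, -1.4]
opening: -0.0
```

```bash
python3 -c "
from h import *
wrist()
go(-67,-33,.016)"
```

```text
jig now [-71.6 -31.4]
t 2.07 pos [0.5302 0.018  0.073 ] yaw 93.4 F [-4.9  0.5 -7.5] op -0.01
slide [-0.16  0.52  5.69] ang [-0.009 -0.001  0.001]
```

drive_tool:
  motion:
    - {"slide": [-0.1, 0.2, 1.5], "angular": [-0.005, 0, 0], "gripper": 0}
    - {"slide": [-0.1, 0.2, 3], "angular": [-0.005, 0, 0], "gripper": 0}
    - {"slide": [-0.1, 0.2, 4], "angular": [-0.005, 0, 0], "gripper": 0}
    - {"slide": [-0.1, 0.2, 4.5], "angular": [-0.005, 0, 0], "gripper": 0}
    - {"slide": [-0.1, 0.2, 4.5], "angular": [-0.005, 0, 0], "gripper": 0}

```text
t: 2.48
ee_pos: [0.5316, 0.0177, 0.028]
ee_rot: [-0.002, 0.686, 0.728, -0.002]
wrist_force: [-0.8, 0.2, 0.3]
opening: 0.0
```

```bash
python3 -c "
from h import *
wrist('w3')
go(-67,-33,.016)"
```

```text
jig now [-69.9 -32. ]
t 2.53 pos [0.532  0.0175 0.0286] yaw 93.43 F [0.5 0.1 0.3] op 0.0
slide [-0.1   0.29  1.25] ang [-0.004 -0.001  0.002]
```

View pics/w3.png

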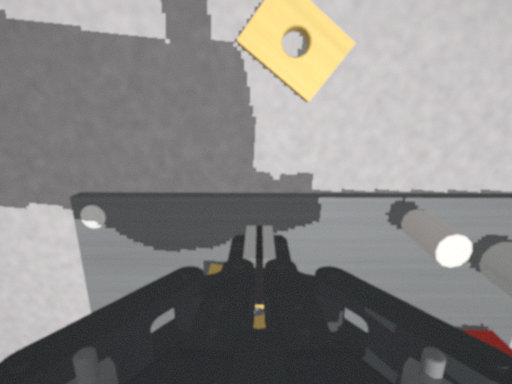

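The fingertips are at (258,240), in front of the spacer's near side, with the pin well clear at (455,250). I drop to push height next.

drive_tool:
  motion:
    - {"slide": [0, 0, 0.6], "angular": [-0.004, 0, 0], "gripper": 0}
    - {"slide": [0, 0, 1.2], "angular": [-0.004, 0, 0], "gripper": 0}
    - {"slide": [0, 0.3, 1.2], "angular": [-0.004, 0, 0], "gripper": 0}
    - {"slide": [0, 0.7, 1.2], "angular": [-0.004, 0, 0], "gripper": 0}
    - {"slide": [0, 1.1, 1.2], "angular": [-0.004, 0, 0], "gripper": 0}

```text
t: 2.95
ee_pos: [0.5435, 0.0182, 0.0167]
ee_rot: [-0.0, 0.686, 0.728, 0.0]
wrist_force: [0.1, -0.3, -1.0]
opening: -0.001
```

drive_tool:
  motion:
    - {"slide": [0, 0.7, 0], "angular": [0, 0, 0], "gripper": 0}
    - {"slide": [0, 1.2, 0], "angular": [0, 0, 0], "gripper": 0}
    - {"slide": [0, 1.7, 0], "angular": [0, 0, 0], "gripper": 0}
    - {"slide": [0, 2.2, 0], "angular": [0, 0, 0], "gripper": 0}
    - {"slide": [0, 2.7, 0], "angular": [0, 0, 0], "gripper": 0}

```text
t: 3.37
ee_pos: [0.5708, 0.0198, 0.0167]
ee_rot: [-0.0, 0.686, 0.728, 0.0]
wrist_force: [-2.3, 0.6, 2.0]
opening: 0.003
```

```bash
python3 -c "
from h import *
from station import eyes
c=eyes.camera('top');k,ce,wh,a=brass(c);print('top',ce,wh,a,wj(np.array(ce)/1000))
go(-20,-33,.016)"
```

```text
top (408.20684814453125, -491.0068359375) (230.39361572265625, 24.409198760986328) 2.2773988246917725 [-223.1 -532.5]
jig now [-29.8 -32.1]
t 3.42 pos [0.572  0.0198 0.0168] yaw 93.42 F [ 0.2 -0.5 -1.2] op -0.0
slide [-0.09  0.98  0.08] ang [ 0.001 -0.001  0.001]
```

```bash
cat >> h.py <<'E'
def look(n,name):
    from station import eyes
    c=eyes.camera(n); np.savez(name+'.npz',**c)
    y0,y1,x0,x1=(170,290,165,315) if n=='scene' else (140,245,180,310)
    cv2.imwrite(f'pics/{name}.png',cv2.resize(c['image'][y0:y1,x0:x1],None,fx=5,fy=5,interpolation=cv2.INTER_CUBIC))
E
python3 -c "
from h import *
look('scene','s4')"
```

```text
(no output)
```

View pics/s4.png

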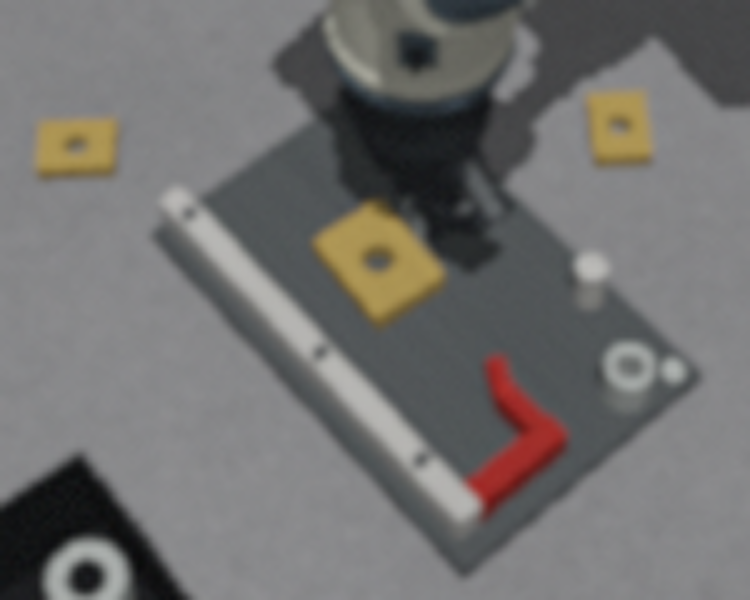

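The spacer has moved and is now parallel to the fence, with its centre at crop (378,260). I keep pushing.

drive_tool:
  motion:
    - {"slide": [0, 0.6, 0], "angular": [0, 0, 0], "gripper": 0}
    - {"slide": [0, 1.1, 0], "angular": [0, 0, 0], "gripper": 0}
    - {"slide": [0, 1.6, 0], "angular": [0, 0, 0], "gripper": 0}
    - {"slide": [0, 2.1, 0], "angular": [0, 0, 0], "gripper": 0}
    - {"slide": [0, 2.6, 0], "angular": [0, 0, 0], "gripper": 0}

```text
t: 3.88
ee_pos: [0.5981, 0.0214, 0.0168]
ee_rot: [0.0, 0.686, 0.728, 0.001]
wrist_force: [-1.8, -0.8, 0.8]
opening: -0.006
```

drive_tool:
  motion:
    - {"slide": [0, 0.2, 0], "angular": [0, 0, 0], "gripper": 0}
    - {"slide": [0, 0.4, 0], "angular": [0, 0, 0], "gripper": 0}
    - {"slide": [0, 0.6, 0], "angular": [0, 0, 0], "gripper": 0}
    - {"slide": [0, 0.8, 0], "angular": [0, 0, 0], "gripper": 0}
    - {"slide": [0, 0.8, 0], "angular": [0, 0, 0], "gripper": 0}

```text
t: 4.3
ee_pos: [0.6064, 0.0219, 0.0168]
ee_rot: [0.0, 0.686, 0.728, 0.001]
wrist_force: [0.8, -1.1, 0.5]
opening: 0.003
```

```bash
python3 -c "
from h import *
look('scene','s5')
go(6,-33,.016)"
```

```text
jig now [  4.6 -32. ]
t 4.35 pos [0.6064 0.0219 0.0168] yaw 93.42 F [ 0.2  1.2 -1.1] op -0.0
slide [-0.1   0.14  0.08] ang [ 0.002 -0.001  0.001]
```

View pics/s5.png

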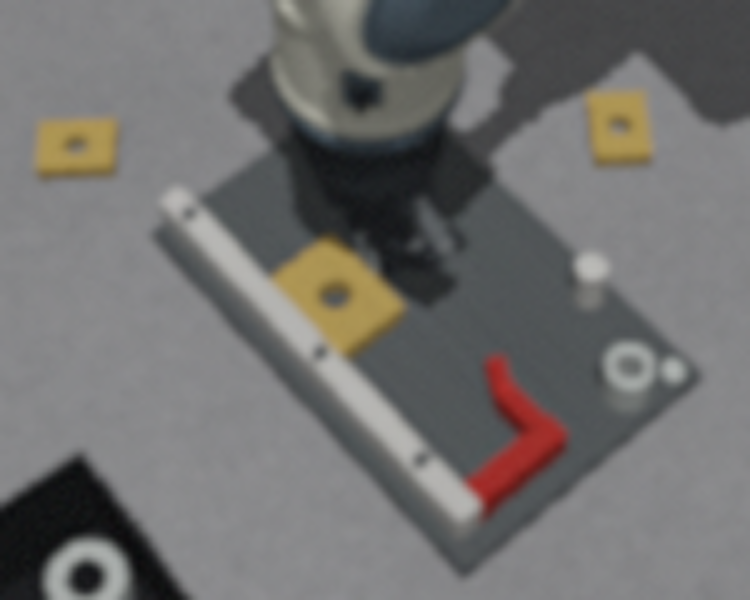

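drive_tool:
  motion:
    - {"slide": [0, 0.1, 0], "angular": [0, 0, 0], "gripper": 0}
    - {"slide": [0, 0.2, 0], "angular": [0, 0, 0], "gripper": 0}
    - {"slide": [0, 0.3, 0], "angular": [0, 0, 0], "gripper": 0}
    - {"slide": [0, 0.4, 0], "angular": [0, 0, 0], "gripper": 0}
    - {"slide": [0, 0.4, 0], "angular": [0, 0, 0], "gripper": 0}

```text
t: 4.77
ee_pos: [0.6084, 0.0222, 0.0166]
ee_rot: [-0.001, 0.686, 0.728, -0.0]
wrist_force: [-11.3, -1.2, 7.5]
opening: 0.003
```

Contact with the fence: -11 N, with the TCP stalled. I press a little more and hold.

drive_tool:
  motion:
    - {"slide": [0, 0.2, 0], "angular": [0, 0, 0], "gripper": 0}
    - {"slide": [0, 0.3, 0], "angular": [0, 0, 0], "gripper": 0}
    - {"slide": [0, 0.3, 0], "angular": [0, 0, 0], "gripper": 0}
    - {"slide": [0, 0.3, 0], "angular": [0, 0, 0], "gripper": 0}
    - {"slide": [0, 0.3, 0], "angular": [0, 0, 0], "gripper": 0}

```text
t: 5.18
ee_pos: [0.6084, 0.0223, 0.0162]
ee_rot: [-0.003, 0.686, 0.728, -0.002]
wrist_force: [-16.3, -2.7, 10.6]
opening: 0.0
```

drive_tool:
  motion:
    - {"slide": [0, -0.5, 0], "angular": [0, 0, 0], "gripper": 0}
    - {"slide": [0, -1.5, 0], "angular": [0, 0, 0], "gripper": 0}
    - {"slide": [0, -2.5, 0], "angular": [0, 0, 0], "gripper": 0}
    - {"slide": [0, -3, -1.5], "angular": [0, 0, 0], "gripper": 0}
    - {"slide": [0, -3, -4], "angular": [0, 0, 0], "gripper": 0}

```text
t: 5.6
ee_pos: [0.5762, 0.0206, 0.0549]
ee_rot: [-0.005, 0.686, 0.728, -0.004]
wrist_force: [-0.1, -0.5, 0.5]
opening: -0.0
```

```bash
python3 -c "
from h import *
go(-20,-90,.20)"
```

```text
jig now [-25.6 -31.5]
t 5.6 pos [0.5762 0.0206 0.0549] yaw 93.43 F [-0.1 -0.5  0.5] op -0.0
slide [ -5.82   0.37 -14.52] ang [-0.013 -0.002  0.002]
```

drive_tool:
  motion:
    - {"slide": [-1.2, -1, -3], "angular": [-0.012, 0, 0], "gripper": 0}
    - {"slide": [-2.4, -2, -6], "angular": [-0.012, 0, 0], "gripper": 0}
    - {"slide": [-3.6, -3, -9], "angular": [-0.012, 0, 0], "gripper": 0}
    - {"slide": [-4.8, -4, -12], "angular": [-0.012, 0, 0], "gripper": 0}
    - {"slide": [-5.8, -4, -13], "angular": [-0.012, 0, 0], "gripper": 0}

```text
t: 6.02
ee_pos: [0.5414, -0.0408, 0.1894]
ee_rot: [0.001, 0.686, 0.728, 0.002]
wrist_force: [2.0, -0.0, 0.5]
opening: 0.006
```

```bash
python3 -c "
from h import *
for i in range(3):wrist()
c=wrist('w6');k,ce,wh,a=brass(c); print(ce,wh,a,wj(np.array(ce)/1000))
go(45,-110,.1)
look('top','t6')
"
```

```text
(432.8858642578125, 27.309324264526367) (45.54560089111328, 34.7365837097168) 54.92097091674805 [-168.3  -16.5]
jig now [-63.8 -89.8]
t 6.22 pos [ 0.5414 -0.0398  0.185 ] yaw 93.39 F [-1.   0.8  0.2] op 0.0
slide [-2.05 10.88  8.5 ] ang [-0.    -0.002  0.001]
```

View pics/w6.png

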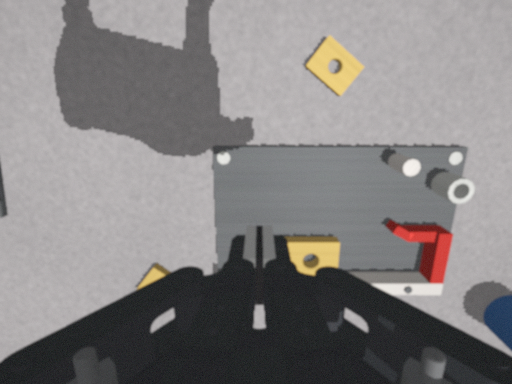

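View pics/t6.png

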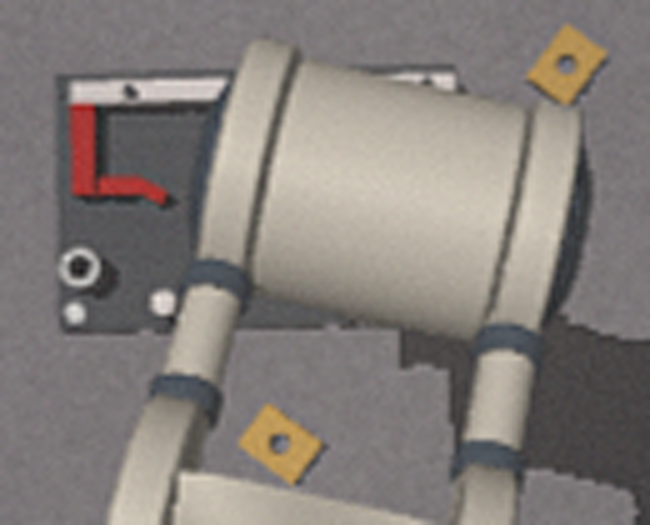

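Run:
```python
from h import *
c=dict(np.load('w6.npz'))
hsv=cv2.cvtColor(c['image'],cv2.COLOR_BGR2HSV); m=cv2.inRange(hsv,(12,90,90),(32,255,255))
k=[k for k in cv2.findContours(m,1,2)[0] if cv2.pointPolygonTest(k,(325,260),False)>=0][0]; print(cv2.approxPolyDP(k,2,True)[:,0].tolist())
for u in [(290,237),(339,237),(339,241),(290,241),(339,262),(312,261)]: print(u,wj(ray(c,u,.026)[0]))
for u in [(290,237),(339,237)]: print(u,wj(ray(c,u,.010)[0]))
print('fence top',[wj(ray(c,u,.035)[0]) for u in [(375,284),(440,284)]],'stop',wj(ray(c,(437,235),.035)[0]))
```

```text
[[285, 237], [290, 260], [300, 273], [313, 276], [321, 267], [337, 268], [339, 242], [335, 237]]
(290, 237) [ 12. -53.]
(339, 237) [12.   2.7]
(339, 241) [17.   3.1]
(290, 241) [ 17.  -52.9]
(339, 262) [44.   5.2]
(312, 261) [ 42.6 -26.4]
(290, 237) [ 19.7 -51.1]
(339, 237) [19.7  7.6]
fence top [array([67.4, 46.5]), array([ 67.5, 122.1])] stop [  5.3 107.8]
```

The spacer lies parallel to and against the fence. Its near edge is at X≈17 and its centre at ≈(41,-28) mm in the jig, so y is about -105 mm relative to the pocket. Next I go behind its rear end.

drive_tool:
  motion:
    - {"slide": [0, 2.5, 0.5], "angular": [0, 0, 0], "gripper": 0}
    - {"slide": [0, 5, 1.5], "angular": [0, 0, 0], "gripper": 0}
    - {"slide": [0, 7.5, 3], "angular": [0, 0, 0], "gripper": 0}
    - {"slide": [0, 9.5, 5], "angular": [0, 0, 0], "gripper": 0}
    - {"slide": [0, 10.3, 7], "angular": [0, 0, 0], "gripper": 0}

```text
t: 6.68
ee_pos: [0.646, -0.0321, 0.1119]
ee_rot: [-0.001, 0.685, 0.728, 0.0]
wrist_force: [-1.3, 0.1, -0.4]
opening: -0.0
```

drive_tool:
  motion:
    - {"slide": [0, 0, 0], "angular": [0, 0, 0], "gripper": 0}
    - {"slide": [0, 0, 0.5], "angular": [0, 0, 0], "gripper": 0}
    - {"slide": [0, 0, 1], "angular": [0, 0, 0], "gripper": 0}
    - {"slide": [0, 0, 1.5], "angular": [0, 0, 0], "gripper": 0}
    - {"slide": [0, 0, 2], "angular": [0, 0, 0], "gripper": 0}

```text
t: 7.1
ee_pos: [0.6458, -0.0321, 0.0923]
ee_rot: [-0.001, 0.685, 0.728, 0.001]
wrist_force: [0.4, -1.0, 0.6]
opening: 0.002
```

```bash
python3 -c "
from h import *
wrist();go(39,-90,.016)
"
```

```text
jig now [ 40.4 -88.1]
t 7.15 pos [ 0.6453 -0.0321  0.0913] yaw 93.47 F [-1.1  0.1 -1.2] op -0.0
slide [-0.21 -0.13  7.53] ang [-0.002 -0.002  0.002]
```

drive_tool:
  motion:
    - {"slide": [-0.2, -0.1, 2], "angular": [0, 0, 0.002], "gripper": 0}
    - {"slide": [-0.2, -0.1, 4], "angular": [0, 0, 0.002], "gripper": 0}
    - {"slide": [-0.2, -0.1, 6], "angular": [0, 0, 0.002], "gripper": 0}
    - {"slide": [-0.2, -0.1, 7.5], "angular": [0, 0, 0.002], "gripper": 0}
    - {"slide": [-0.2, -0.1, 7.5], "angular": [0, 0, 0.002], "gripper": 0}

```text
t: 7.57
ee_pos: [0.6426, -0.0338, 0.014]
ee_rot: [-0.003, 0.686, 0.727, -0.001]
wrist_force: [0.3, 0.8, 0.4]
opening: -0.002
```

drive_tool:
  motion:
    - {"slide": [0.4, 0, 0], "angular": [0, 0, 0], "gripper": 0}
    - {"slide": [0.8, 0, 0], "angular": [0, 0, 0], "gripper": 0}
    - {"slide": [1.2, 0, 0], "angular": [0, 0, 0], "gripper": 0}
    - {"slide": [1.6, 0, 0], "angular": [0, 0, 0], "gripper": 0}
    - {"slide": [2.0, 0.05, 0], "angular": [0, 0, 0], "gripper": 0}

```text
t: 7.98
ee_pos: [0.6422, -0.0135, 0.015]
ee_rot: [-0.002, 0.686, 0.728, -0.001]
wrist_force: [-3.7, -6.8, 4.0]
opening: 0.002
```

```bash
python3 -c "
from h import *
look('scene','s7');go(42,-31,.016)
"
```

```text
jig now [ 38.2 -68.9]
t 8.03 pos [ 0.6421 -0.013   0.0149] yaw 93.38 F [-1.8 -4.4  5.6] op -0.0
slide [ 3.79  0.38 -0.1 ] ang [-0.005 -0.003  0.001]
```

View pics/s7.png

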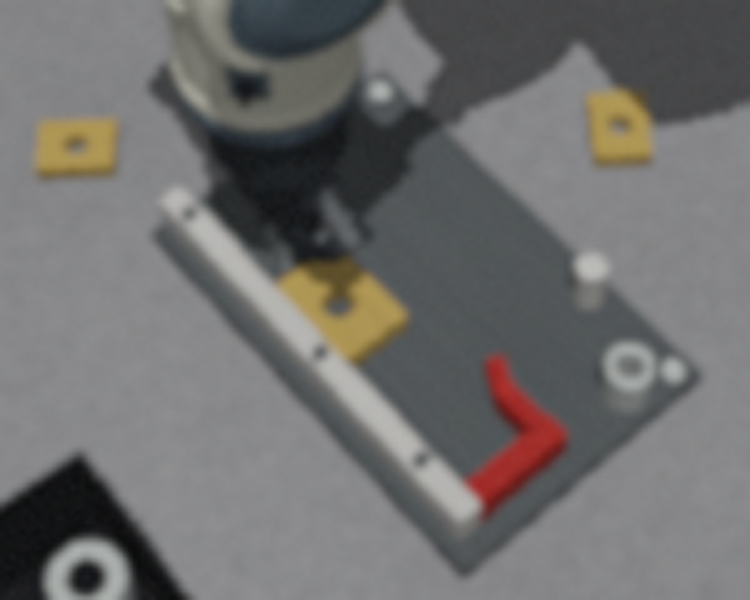

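It's in contact, with -5 N along the fence and the plate against it. I push along with a slight bias toward the fence.

drive_tool:
  motion:
    - {"slide": [0.5, 0.03, 0], "angular": [0, 0, 0], "gripper": 0}
    - {"slide": [1.0, 0.06, 0], "angular": [0, 0, 0], "gripper": 0}
    - {"slide": [1.5, 0.09, 0], "angular": [0, 0, 0], "gripper": 0}
    - {"slide": [2.0, 0.12, 0], "angular": [0, 0, 0], "gripper": 0}
    - {"slide": [2.5, 0.15, 0], "angular": [0, 0, 0], "gripper": 0}

```text
t: 8.45
ee_pos: [0.6416, 0.0121, 0.0151]
ee_rot: [-0.003, 0.686, 0.728, -0.001]
wrist_force: [-5.9, -7.4, 5.3]
opening: 0.002
```

```bash
python3 -c "
from h import *
look('scene','s8');go(42,-31,.016);wrist('w8')
"
```

```text
jig now [ 39.4 -42.8]
t 8.5 pos [0.6417 0.0131 0.0151] yaw 93.41 F [-1.7 -1.   2.6] op -0.0
slide [ 1.18  0.26 -0.08] ang [-0.005 -0.003  0.001]
```

View pics/s8.png

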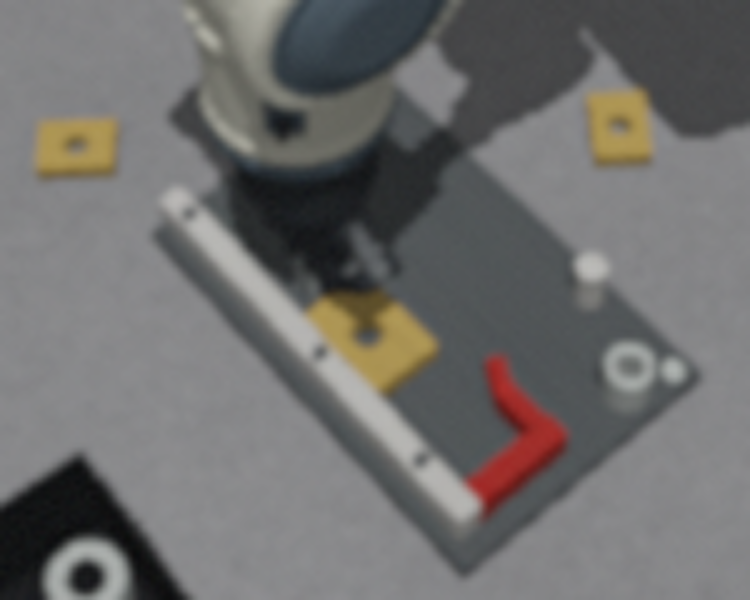

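View pics/w8.png

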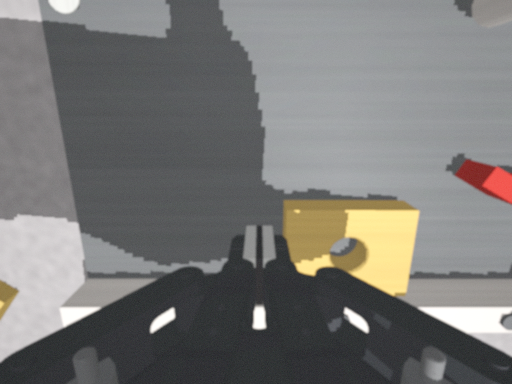

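The wrist view shows the plate square to the fence, with its near edge along rows 201–208 and its front end at column 415. The lip tip is at (460,165), well outside its path. I continue.

drive_tool:
  motion:
    - {"slide": [0.5, 0.02, 0], "angular": [0, 0, 0], "gripper": 0}
    - {"slide": [1.0, 0.04, 0], "angular": [0, 0, 0], "gripper": 0}
    - {"slide": [1.5, 0.06, 0], "angular": [0, 0, 0], "gripper": 0}
    - {"slide": [2.0, 0.08, 0], "angular": [0, 0, 0], "gripper": 0}
    - {"slide": [2.5, 0.1, 0], "angular": [0, 0, 0], "gripper": 0}

```text
t: 8.97
ee_pos: [0.6413, 0.0385, 0.0151]
ee_rot: [-0.003, 0.686, 0.728, -0.001]
wrist_force: [-2.1, -3.3, 0.9]
opening: 0.002
```

```bash
python3 -c "
from h import *
wrist();go(42,-15,.016);c=wrist('w9')
"
```

```text
jig now [ 40.6 -16.5]
t 9.02 pos [0.6414 0.0394 0.0151] yaw 93.44 F [-0.5  0.8 -0.2] op 0.0
slide [ 0.15  0.14 -0.09] ang [-0.005 -0.003  0.002]
```

View pics/w9.png

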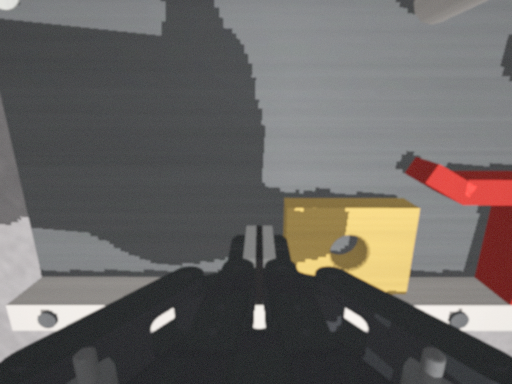

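Still flush, with the front end at column 415 and entering the flare beside the lip (415–465). I continue.

drive_tool:
  motion:
    - {"slide": [0.4, 0.02, 0], "angular": [0, 0, 0], "gripper": 0}
    - {"slide": [0.8, 0.04, 0], "angular": [0, 0, 0], "gripper": 0}
    - {"slide": [1.2, 0.06, 0], "angular": [0, 0, 0], "gripper": 0}
    - {"slide": [1.6, 0.08, 0], "angular": [0, 0, 0], "gripper": 0}
    - {"slide": [2.0, 0.1, 0], "angular": [0, 0, 0], "gripper": 0}

```text
t: 9.48
ee_pos: [0.6413, 0.0594, 0.0152]
ee_rot: [-0.003, 0.685, 0.728, -0.001]
wrist_force: [-1.4, -2.8, 1.2]
opening: -0.003
```

```bash
python3 -c "
from h import *
wrist();go(42,33,.016);c=wrist('w10')
"
```

```text
jig now [41.7  4.1]
t 9.53 pos [0.6413 0.0601 0.0152] yaw 93.47 F [-1.1 -0.3  1.1] op -0.0
slide [ 2.89  0.03 -0.07] ang [-0.004 -0.003  0.002]
```

View pics/w10.png

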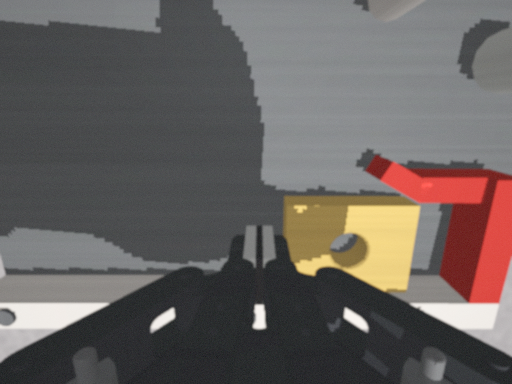

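The front has passed the flare, and the gap between the plate front (415) and the foot of the stop (~445) is still about 15–25 mm. I go slower now.

drive_tool:
  motion:
    - {"slide": [0.3, 0, 0], "angular": [0, 0, 0], "gripper": 0}
    - {"slide": [0.6, 0, 0], "angular": [0, 0, 0], "gripper": 0}
    - {"slide": [0.9, 0.02, 0], "angular": [0, 0, 0], "gripper": 0}
    - {"slide": [1.2, 0.02, 0], "angular": [0, 0, 0], "gripper": 0}
    - {"slide": [1.4, 0.02, 0], "angular": [0, 0, 0], "gripper": 0}

```text
t: 10.0
ee_pos: [0.6409, 0.0742, 0.0153]
ee_rot: [-0.003, 0.685, 0.728, -0.0]
wrist_force: [0.4, -2.4, -0.6]
opening: -0.0
```

drive_tool:
  motion:
    - {"slide": [0.2, 0, 0], "angular": [0, 0, 0], "gripper": 0}
    - {"slide": [0.4, 0, 0], "angular": [0, 0, 0], "gripper": 0}
    - {"slide": [0.6, 0.02, 0], "angular": [0, 0, 0], "gripper": 0}
    - {"slide": [0.7, 0.02, 0], "angular": [0, 0, 0], "gripper": 0}
    - {"slide": [0.8, 0.02, 0], "angular": [0, 0, 0], "gripper": 0}

```text
t: 10.42
ee_pos: [0.6405, 0.0823, 0.0153]
ee_rot: [-0.003, 0.685, 0.728, -0.0]
wrist_force: [-1.0, -1.6, 0.4]
opening: -0.0
```

```bash
python3 -c "
from h import *
wrist();go(42,33,.016);c=wrist('w11')
"
```

```text
jig now [42.2 26.5]
t 10.47 pos [0.6405 0.0824 0.0153] yaw 93.49 F [-1.4 -1.3  1.1] op 0.0
slide [ 0.65 -0.02 -0.07] ang [-0.004 -0.004  0.003]
```

View pics/w11.png

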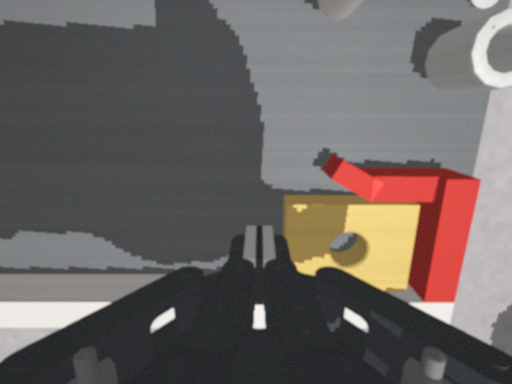

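The plate is nearly at the stop, with only a sliver visible at (410,290). I nudge it on until the force rises.

drive_tool:
  motion:
    - {"slide": [0.15, 0, 0], "angular": [0, 0, 0], "gripper": 0}
    - {"slide": [0.3, 0, 0], "angular": [0, 0, 0], "gripper": 0}
    - {"slide": [0.45, 0, 0], "angular": [0, 0, 0], "gripper": 0}
    - {"slide": [0.5, 0, 0], "angular": [0, 0, 0], "gripper": 0}
    - {"slide": [0.5, 0, 0], "angular": [0, 0, 0], "gripper": 0}

```text
t: 10.93
ee_pos: [0.6403, 0.0873, 0.0153]
ee_rot: [-0.003, 0.685, 0.728, -0.0]
wrist_force: [0.1, -4.2, 0.9]
opening: 0.002
```

drive_tool:
  motion:
    - {"slide": [0.1, 0, 0], "angular": [0, 0, 0], "gripper": 0}
    - {"slide": [0.2, 0, 0], "angular": [0, 0, 0], "gripper": 0}
    - {"slide": [0.3, 0, 0], "angular": [0, 0, 0], "gripper": 0}
    - {"slide": [0.3, 0, 0], "angular": [0, 0, 0], "gripper": 0}
    - {"slide": [0.3, 0, 0], "angular": [0, 0, 0], "gripper": 0}

```text
t: 11.35
ee_pos: [0.6402, 0.0881, 0.0153]
ee_rot: [-0.002, 0.685, 0.728, -0.001]
wrist_force: [-0.1, -22.7, 0.3]
opening: 0.001
```

It stalled at -23 N, so the plate is on the stop. I back off and check the seating.

drive_tool:
  motion:
    - {"slide": [-0.5, 0, 0], "angular": [0, 0, 0], "gripper": 0}
    - {"slide": [-1.5, 0, 0], "angular": [0, 0, 0], "gripper": 0}
    - {"slide": [-2.5, -1, -1], "angular": [0, 0, 0], "gripper": 0}
    - {"slide": [-4, -3, -3], "angular": [0, 0, 0], "gripper": 0}
    - {"slide": [-6, -5, -6], "angular": [0, 0, 0], "gripper": 0}

```text
t: 11.77
ee_pos: [0.5919, 0.025, 0.0746]
ee_rot: [-0.003, 0.685, 0.729, -0.002]
wrist_force: [-0.6, -0.3, 0.2]
opening: -0.001
```

drive_tool:
  motion:
    - {"slide": [-1, -1, -1], "angular": [0, 0, 0], "gripper": 0}
    - {"slide": [-2, -2, -2], "angular": [0, 0, 0], "gripper": 0}
    - {"slide": [-2, -3, -3], "angular": [0, 0, 0], "gripper": 0}
    - {"slide": [-2, -4, -4], "angular": [0, 0, 0], "gripper": 0}
    - {"slide": [-2, -4, -4], "angular": [0, 0, 0], "gripper": 0}

```text
t: 12.18
ee_pos: [0.5524, 0.002, 0.1165]
ee_rot: [-0.003, 0.685, 0.728, -0.002]
wrist_force: [0.7, 0.3, -0.3]
opening: 0.001
```

```bash
python3 -c "
from h import *
wrist();wrist();go(42,33,.016);c=wrist('w12');look('scene','s12')
cv2.imwrite('pics/w12c.png',cv2.resize(c['image'][150:310,260:512],None,fx=3,fy=3,interpolation=cv2.INTER_CUBIC))
"
```

```text
jig now [-49.1 -48.4]
t 12.28 pos [0.5537 0.0023 0.1151] yaw 93.53 F [ 0.9  1.  -0.2] op -0.0
slide [8.1  9.2  9.86] ang [-0.007 -0.002  0.003]
```

View pics/w12c.png

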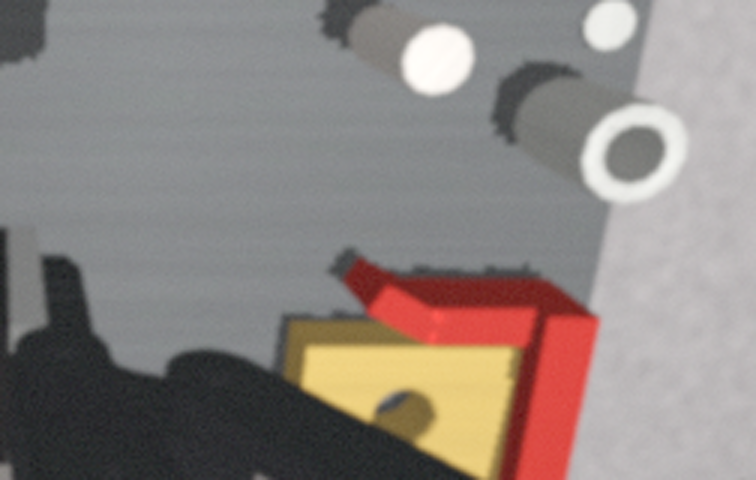

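View pics/s12.png

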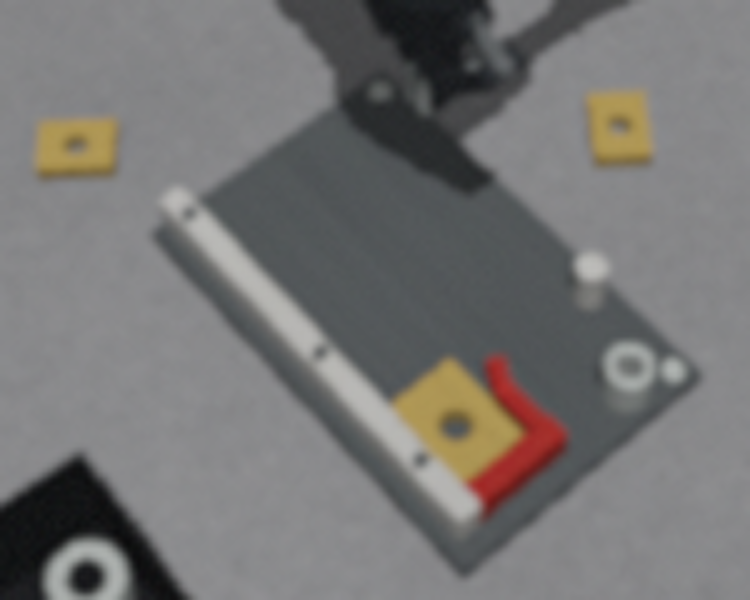

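Run:
```python
from h import *
c=dict(np.load('w12.npz')); f=lambda u,v:(260+(u+.5)/3-.5,150+(v+.5)/3-.5)
for n,u,z in [('near edge top rear',(303,346),.026),('near edge top front',(520,348),.026),('foot rear corner',(285,316),.010),('foot near edge',(370,319),.010),('hole top',(403,414),.026),('lip in st',(437,343),.030),('lip in end',(527,343),.030),('stop in top',(545,316),.035),('stop in top2',(515,478),.035)]:
    print(n,wj(ray(c,f(*u),z)[0]))
s=dict(np.load('s12.npz')); g=lambda u,v:(165+(u+.5)/5-.5,170+(v+.5)/5-.5)
for n,u,z in [('hole',(456,425),.026),('near rear',(450,356),.026),('near front',(527,435),.026),('stop in/lip',(527,435),.030),('fence in top ends',(190,187),.035),('f2',(480,490),.035)]: print('scene',n,wj(ray(s,g(*u),z)[0]))
```

```text
near edge top rear [18.1 44.7]
near edge top front [ 18.7 109.6]
foot rear corner [16.9 44.3]
foot near edge [17.9 71.3]
hole top [41.4 77.6]
lip in st [14.7 82.3]
lip in end [ 14.6 108.7]
stop in top [  3.1 108.9]
stop in top2 [ 57.2 109.3]
scene hole [43.3 77.7]
scene near rear [18.  43.9]
scene near front [ 18.1 107.4]
scene stop in/lip [ 19.5 108.7]
scene fence in top ends [  62.9 -135.5]
scene f2 [ 61.5 117.4]
```

Seated. The hole is at jig (41.4,77.6) against a home of (41,78). The near edge is at X≈17–18.5, parallel to the lip face at 14.6, with no gap at the stop. Two views agree to within 2 mm. The gripper is clear at z = 0.115 m with no force, so I hand in.

```bash
python3 -c "
from station import ctrl,workorder
o=ctrl.get_obs();print(o['t'],o['ee_pos'],o['wrist_force'],max(abs(o['joint_velocities'])))
print(workorder.sign_off())"
```

```text
12.3833 [0.55383996 0.0025277  0.11436135] [0.38402373 0.01502127 0.34440591] 0.0067248125513329985
the job is handed in; nothing more can be done
None
```

I pushed the spacer flat against the fence with the shut fingertips and slid it along into the red corner pocket. I then backed off and handed the job in at t = 12.4 s of the 64 s allowed; sign-off gives no verdict.

- **Against the fence:** the force rose to 16 N with the tool stalled. The plate's centre was then about 105 mm short of home, parallel to the fence, and I held it there for about 0.4 s.
- **Against the stop:** the force rose to 23 N with the tool stalled.
- **Seating (wrist view):** the hole centre is at jig (41.4, 77.6) mm against a home of (41, 78). The plate is square to about 0.01 rad and no gap to the stop is visible.
- **Seating (scene view):** the hole centre is at (43.3, 77.7) mm. That is 2 mm off the wrist view across the fence, about the calibration error, and still inside the 3 mm limit.
- **Clearance:** the gripper was at rest, 0.11 m above the bench, with forces near zero.
- **Not checked closely:** the arm hid the fence gap from the cameras, so I judged it from the plate's near edge. The bush and pin look unmoved in the last picture; I did not measure the other parts again, but the arm never went low near them.

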